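# Swing the clamp strap over the tube and press its cam lever down

## Robot

A 7-joint arm with a two-finger parallel gripper is mounted at the origin on the work surface. World frame = base frame: x ahead of the robot, y to its left, z up, the work surface at z = 0. Lengths are in mm, angles in rad, forces in N, time in s.
With the tool pointing down it reaches from about 375 to 925 mm from the base axis. Payload 3.1 kg.
Tool frame: the origin (TCP) lies midway between the tips of the shut fingers; the grasp point (between the pads) lies 19 mm behind it; z points along the fingers, x is the direction in which the jaws open and shut, and the axes are right-handed (so a half turn about z gives the same grasp; the last joint's range is limited). The gripper opens to 85 mm and grips with 20 to 120 N. Pads are 22 mm wide; open, the fingers measure 114 mm over their backs; the gripper's body (76 mm by 85 mm) begins 54 mm behind the grasp point. The pads swing forward as they close: fully open they stand 13 mm farther back than shut.
Start: joints at [-1.413, 0.383, 0.044, 1.598, -0.018, 1.161, -0.05], TCP at [164.439, 628.858, 231.269] pointing down, gripper open.
Joint ranges: [-2.61, 2.61], [-0.41, 2.15], [-1.48, 1.57], [0, 2.5], [-1.57, 4.71], [0.05, 1.97], [-2.85, 2.85]. Speed limits (rad/s): [2.79, 2.79, 3.14, 3.14, 3.14, 3.14, 3.14].

## Interface

Orientations are given as a unit quaternion [x, y, z, w].
In Python, from station import manip gives the robot as it stands.
- The arm moves only by the tool drive_tool, never from a script. Its argument "moves" is a list of rows, each a list of 7 numbers: the shift along the world's x, y, z in mm, then the turn, a rotation vector about the world's x, y, z in degrees, then the finger opening in mm, from 0 to 85.4. In form: [[x, y, z, wx, wy, wz, hand], ...]. A call has 1 to 10 rows; each row is the pose to reach, as a shift and turn from the pose commanded when the call began; what a row does not reach only later rows make up. A row lasts 1/8 s, in which the tool goes at most 62.5 mm and 10.7 degrees, less where a joint would pass 70% of its speed; a pose out of reach is approached as far as the arm can. A call with a gripper value outside its range is refused whole. The fingers move at their own pace and stop on an object; "grip_force" is the grip in N (left out, the last holds). Time passes only in rows, so rows that repeat a pose let the fingers close. It gives the time, the measured TCP pose, the force and the opening at its end, in the units of the state.
- manip.observe(): the state, without advancing time (a new reading comes with each control period).
- manip.snapshot(name): name is "side" or "top"; returns a dict with "image" (480x640x3 uint8, red, green, blue), "camera_matrix" (3x3 intrinsics, pixels), "eye" and "rotation" of the camera in the world. Camera axes: x right, y down, z forward; pixel columns grow to the right and rows downward; lengths in mm; the calibration is good to about 2 mm. A picture is of the moment at which its call begins. There is no depth.
- manip.hand_in(): hands the job in, once; it reports no verdict.
The state is a dict: "time_s": time; "joints": joint angles; "qd": joint speeds; "joint_torque": joint torques, N m; "ee_pos": TCP position; "orientation": TCP orientation; "force": force on the tool from outside, world axes, zero at the start; "ft_torque": the same for the moment, N m; "width": opening from 0.0 (shut) to 1.0 (fully open).
Only numpy, scipy, OpenCV 4.12 (cv2) and the standard library are available. Lean on these libraries where they do the work, as an engineer would, in place of code of your own. Each camera call takes 0.05 s, during which the arm holds its last target.

## Task

Clamp the aluminium tube for welding: with the outside of the fingers push the clamp strap round over the tube until it is fully home against its stop, leaving its lever up on the way, and then push the raised cam lever down with the fingertips until it is fully down. Leave the tube lying in its place and the loose pieces on and beside the fixture where they are, and finish clear of everything.

Things in the scene. Friction and masses are not known exactly. Their poses are not given: they have to be found in the camera images.
- fixture: Fixed welding fixture: dark steel plate 210 x 300 x 12 mm on the table. Origin on the table, under the upright pivot axis of the clamp strap; z up. The plate spans x -70..+140 mm and y -150..+150 mm about it. A steel block 44 x 44 mm rises round the pivot to 62 mm above the table. Behind the tube stand two low steel locators and at its -y end a stop, all 34 mm above the table.
- tube: Loose rectangular aluminium tube, the workpiece, 50 x 230 x 30 mm, hollow, about 0.4 kg, lying on the fixture plate along the fixture's y axis with its centre line about 80 mm to the +x side of the pivot. Origin at the centre of its underside; its top is 42 mm above the table.
- strap_swing (a joint): Swing of the clamp strap about the upright pivot axis, rad. 0 = fully home against its stop, the nose pointing along the fixture's +x and crossing the tube at right angles; positive = nose swung counter-clockwise seen from above, towards the fixture's +y (at 1.57 the nose points along +y). Range 0 to 1.75; starts at 1.1 to 1.65. Friction (2 to 3 N at the nose); stays where it is left.
- strap_pivot (a point): Point on the upright pivot axis at mid height of the strap bar, 75 mm above the table (strap turns about it).
- clamp_arm: The clamp strap: steel bar 28 mm wide, 14 mm thick, from 29 mm behind the pivot to 103 mm in front. Origin on the pivot axis at mid height (75 mm above the table); x runs to the nose. Underside 68 mm, top 82 mm above the table. A 22 mm round foot hangs under it 80 mm from the pivot, just clear of the tube when the lever is up; pressing the lever down tips the nose until the foot presses on the tube.
- strap_nose (a point): Middle of the strap's nose end face, 103 mm from the pivot axis, mid height of the bar.
- cam_lever (a joint): Angle of the cam lever above level, rad. 0 = fully down (level, clamped, hard stop); positive = raised; range 0 to 1.25; starts at 0.75 to 1.05. It turns in the upright plane of the strap and stays where it is left (friction); 2 to 4 N at its end pushes it all the way down; once down it holds the foot on the tube.
- lever_hinge (a point): Hinge axis of the cam lever (level, square to the strap), on the pivot axis 100 mm above the table; swings with the strap.
- lever_tip (a point): Free end of the cam lever, 110 mm from the lever hinge. The lever points the opposite way to the strap's nose (tail side) and up; it is a steel bar 14 mm wide and 10 mm thick whose last 40 mm are a black grip 24 mm wide and 14 mm thick. Fully down, the tip is 100 mm above the table.
- tab: Bystander: small loose steel angle tab 24 x 30 x 24 mm on the fixture plate, at its corner on the -x, -y side. Origin at the centre of its underside.
- offcut: Bystander: loose aluminium tube offcut 50 x 60 x 30 mm on the table beyond the fixture's +y edge. Origin at the centre of its underside.
- angle_piece: Bystander: loose aluminium angle 35 x 90 x 35 mm on the table beyond the fixture's -y edge. Origin at the centre of its underside.
- bolt: Bystander: steel bolt standing on its head, 22 mm wide, 44 mm high, beyond the fixture's +y edge. Origin at the centre of its underside.
Mind the look-alikes: they are no part of the job. Of the things like the tube, leave any that is pink; of the rest the larger one is meant.

How it is judged (in metres and radians):
On the way, in this order (a step that is already met when the one before it is completed fails the run):
1. the strap is swung home over the tube, the lever still raised (value of joint strap_swing below 0.1 rad and value of joint cam_lever above 0.5 rad), for 0.2 s.
2. the lever is pushed down and the foot presses on the tube (value of joint each of strap_swing, cam_lever below 0.1 rad and contact force between clamp_arm and tube above 4 N), for 0.2 s.
At the end, for the whole second after the job is handed in: The strap is home within 0.10 rad of its stop, the lever is down within 0.10 rad of its stop, the foot presses on the tube with more than 4 N, the tube is at rest within 12 mm of where it started and each loose piece (tab, offcut, angle piece, bolt) within 25 mm (all of step 2 and distance of tube from where it was at the start of the episode below 0.012 m and linear speed of tube below 0.02 m/s and distance of each of tab, offcut, angle_piece, bolt from where it was at the start of the episode below 0.025 m); the robot touches nothing.
It fails at once if the cam lever is pushed down before the strap is home over the tube (value of joint cam_lever below 0.5 rad and value of joint strap_swing above 0.15 rad).
It fails at once if the tube is lifted, carried or shoved out of its place (more than 12 mm) (distance of tube from where it was at the start of the episode above 0.012 m).
It fails at once if a loose piece on or beside the fixture (tab, offcut, angle piece, bolt) is picked up or knocked aside (more than 25 mm) (distance of any of tab, offcut, angle_piece, bolt from where it was at the start of the episode above 0.025 m).
It also fails if it takes over 53 s, if anything falls off the work surface, if the arm or the gripper's body presses on something with over 40 N, if the wrist force passes 120 N, or if a joint passes its speed limit or range.

## Working session

There is one attempt and no reset: what is moved stays moved. The work goes in short steps, Python scripts to look and compute and a tool call to move; the robot and the scene stay as the last step left them, time stands still between calls to the robot, and variables do not carry over. Pictures are saved under pics/ and viewed, and the job is handed in when it is done.

Besides the shell and the picture viewer there is one more tool, called after "Request:" as name([rows], argument=value, ...), one row to a line, values as JSON. drive_tool: Moves the arm, as the interface text tells. Its arguments: {"type":"object","properties":{"moves":{"type":"array"},"grip_force":{"type":"number"}},"required":["moves"]}

```bash
mkdir -p pics
cat > h.py <<'E'
import numpy as np,cv2
from station import manip
def snap(n,f):
    s=manip.snapshot(n); cv2.imwrite('pics/'+f,s['image'][:,:,::-1]); 
    np.savez('pics/'+f[:-4]+'.npz',**{k:np.array(s[k]) for k in s if k in('image','camera_matrix','eye','rotation')}); return s
def load(f): return dict(np.load('pics/'+f+'.npz'))
def ray(s,uv):
    d=np.linalg.inv(s['camera_matrix'])@np.array([uv[0],uv[1],1.]); return np.array(s['rotation'])@d
def plane(s,uv,z):
    d=ray(s,uv); e=np.array(s['eye']); return e+d*(z-e[2])/d[2]
def proj(s,p):
    q=np.array(s['rotation']).T@(np.array(p)-s['eye']); q=np.array(s['camera_matrix'])@q; return q[:2]/q[2]
def tri(a,ua,b,ub):
    d1=ray(a,ua);d2=ray(b,ub);d1/=np.linalg.norm(d1);d2/=np.linalg.norm(d2)
    A=np.stack([d1,-d2],1);t=np.linalg.lstsq(A,b['eye']-a['eye'],rcond=None)[0]
    p=a['eye']+t[0]*d1;q=b['eye']+t[1]*d2; return (p+q)/2,np.linalg.norm(p-q)
E
python3 - <<'E'
from h import *
for n in('side','top'):
    s=snap(n,n+'0.png'); print(n,s['eye'],s['rotation'],s['camera_matrix'])
print(manip.observe())
E
```

```text
side [215.7367678  603.21543692 472.11867012] [-0.25071486  0.82992468 -0.48112583  0.1299424 ] [[435.54675787   0.         328.11935017]
 [  0.         435.54675787 231.75695344]
 [  0.           0.           1.        ]]
top [ 442.79529409   50.40158868 1098.70286693] [ 0.71314324 -0.69989909  0.02415812 -0.03137457] [[506.71927733   0.         320.60392727]
 [  0.         506.71927733 236.65735862]
 [  0.           0.           1.        ]]
{'time_s': 0.1, 'joints': array([-1.41279898,  0.38375455,  0.04384817,  1.59941837, -0.01787392,
        1.16119886, -0.04990541]), 'qd': array([ 1.75729209e-04, -2.93007616e-03,  3.76927503e-05, -3.31232471e-03,
       -6.73203928e-04, -1.15050583e-03, -8.23520094e-04]), 'joint_torque': array([ 3.01708897e-03, -4.34725571e+01,  1.02946199e+00, -2.50450659e+01,
        1.09054480e-02,  5.41194342e-03, -4.68601051e-07]), 'ee_pos': array([164.26049898, 628.02035766, 230.01146166]), 'orientation': array([ 7.91499645e-01,  6.11168462e-01, -8.95797771e-04,  7.88486073e-04]), 'force': array([-0.45866656, -0.60849977, -0.06181546]), 'ft_torque': array([ 0.03113927,  0.05479779, -0.02010122]), 'width': 1.001158848817515}
```

```bash
cat >> h.py <<'E'
from scipy.spatial.transform import Rotation as R
_s=snap;_l=load
def fx(s):
    s=dict(s); r=np.array(s['rotation']); s['rotation']=R.from_quat(r).as_matrix() if r.size==4 else r; s['eye']=np.array(s['eye']); return s
def snap(n,f): return fx(_s(n,f))
def load(f): return fx(_l(f))
E
python3 - <<'E'
from h import *
for n in('side0','top0'):
    s=load(n); print(s['rotation'], s['eye'])
E
```

```text
[[-0.84051407 -0.29111161  0.45693559]
 [-0.54118618  0.41132    -0.73343941]
 [ 0.02556598 -0.86375337 -0.50326582]] [215.7367678  603.21543692 472.11867012]
[[ 0.01911529 -0.99674071  0.07837446]
 [-0.99977252 -0.01831379  0.01093263]
 [-0.00946167 -0.07856561 -0.99686404]] [ 442.79529409   50.40158868 1098.70286693]
```

View pics/side0.png

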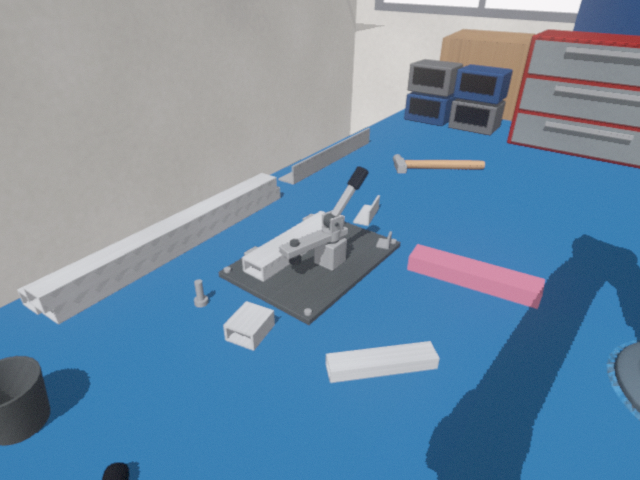

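View pics/top0.png

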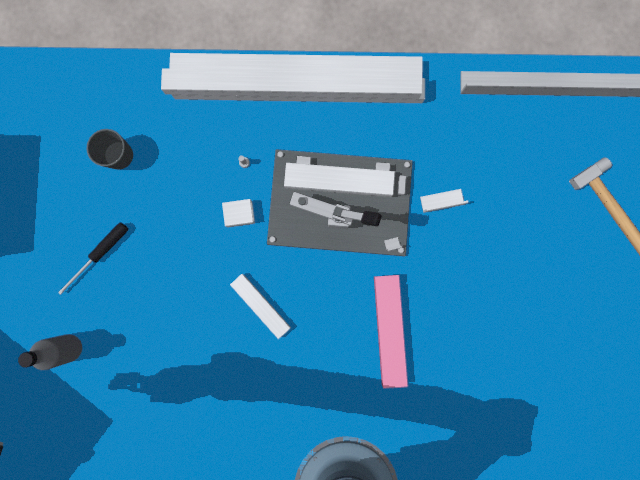

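Run:
```python
from h import *
s=load('top0');c=s['image'][135:265,210:480,::-1]; cv2.imwrite('pics/topz.png',cv2.resize(c,None,fx=2.96,fy=2.96,interpolation=cv2.INTER_CUBIC))
s=load('side0');c=s['image'][150:350,180:446,::-1]; cv2.imwrite('pics/sidez.png',cv2.resize(c,None,fx=3,fy=3,interpolation=cv2.INTER_CUBIC))
t=load('top0');
g=t['image'].astype(int)
m=((g.max(2)<95)&(g[:,:,2]-g[:,:,0]<25)).astype(np.uint8)
m[:140]=0;m[265:]=0;m[:,:255]=0;m[:,420:]=0
m=cv2.morphologyEx(m,cv2.MORPH_OPEN,np.ones((3,3)))
cs,_=cv2.findContours(m,0,2);c=max(cs,key=cv2.contourArea);h=cv2.convexHull(c)
print(cv2.approxPolyDP(h,4,True).reshape(-1,2))
for u in cv2.approxPolyDP(h,4,True).reshape(-1,2): print(plane(t,u,12).round(1))
```

```text
[[350 205]
 [407 213]
 [407 223]
 [350 227]]
[5.98e+02 1.00e-01 1.20e+01]
[ 582.8 -122.9   12. ]
[ 561.1 -123.1   12. ]
[550.3  -0.6  12. ]
```

View pics/topz.png

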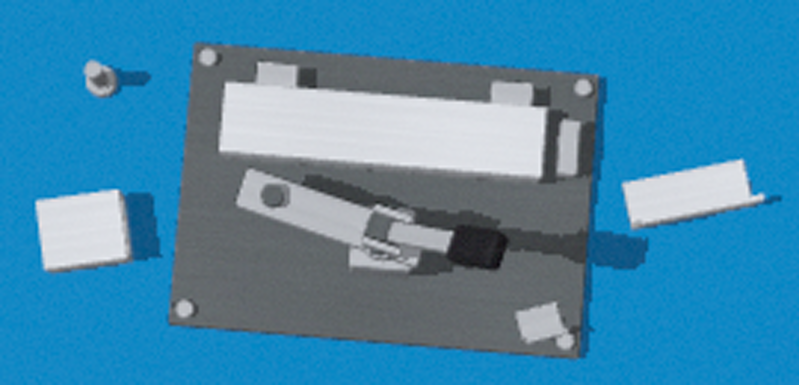

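View pics/sidez.png

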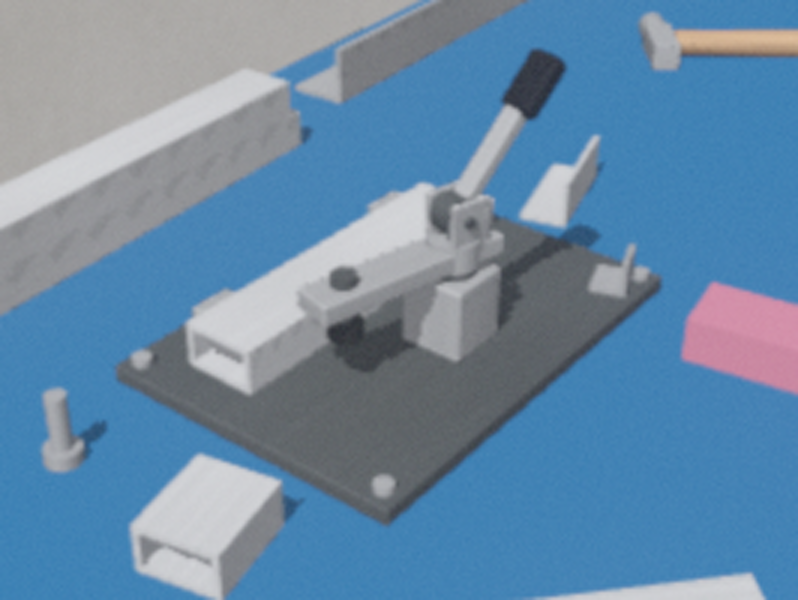

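```bash
cat > m.py <<'E'
from h import *
t=load('top0');s=load('side0')
tz=lambda u:(u[0]/2.96+210,u[1]/2.96+135)
sz=lambda u:(u[0]/3+180,u[1]/3+150)
C=[plane(t,tz(u),12) for u in[(195,43),(598,75),(578,357),(170,323)]]
L=[(140,150),(140,-150),(-70,-150),(-70,150)]
# rigid fit
A=np.array(L,float);B=np.array(C)[:,:2]
a=A-A.mean(0);b=B-B.mean(0);th=np.arctan2((a[:,0]*b[:,1]-a[:,1]*b[:,0]).sum(),(a*b).sum())
Rz=np.array([[np.cos(th),-np.sin(th)],[np.sin(th),np.cos(th)]]);O=B.mean(0)-Rz@A.mean(0)
print('th',th,'O',O,'res',(B-(A@Rz.T+O)).round(1).tolist())
def F2W(p): p=np.array(p,float); return np.r_[Rz@p[:2]+O,p[2]]
def W2F(p): return np.r_[Rz.T@(np.array(p[:2])-O),p[2]]
E
python3 - <<'E'
from m import *
# cap / nose
for n,a,z in[('noseL',(247,169),82),('noseR',(236,205),82)]: print(n,W2F(plane(t,tz(a),z)).round(1))
sw=[]
for a in[(247,169),(236,205)]: sw.append(W2F(plane(t,tz(a),82)))
m=(sw[0]+sw[1])/2; print('swing',np.arctan2(m[1],m[0]),np.hypot(*m[:2]))
p,e=tri(t,tz((477,248)),s,sz((537,80)));print('grip c',W2F(p),e)
p,e=tri(t,tz((504,247)),s,sz((550,55)));print('tip',W2F(p),p,e, 'lever',np.arctan2(p[2]-100,np.hypot(*W2F(p)[:2])))
for q in[(0,0,82),(0,0,100),(140,150,12),(140,-150,12),(-70,150,12)]: print(q,(np.array(proj(s,F2W(q)))-[180,150])*3)
for n,a,z in[('tubeTL',(222,83),42),('TR',(548,105),42),('BR',(545,178),42),('bolt',(97,70),44),('tab',(540,320),24),('off',(85,230),30),('ang',(690,195),20)]: 
  q=plane(t,tz(a),z);print(n,W2F(q).round(),q.round())
E
```

```text
th -0.06383810987497752 O [569.14830612  23.98578557] res [[-1.3, -1.2], [-1.1, 1.5], [1.1, 1.5], [1.2, -1.8]]
noseL [37.1 96.9 82. ]
noseR [ 11.7 102.3  82. ]
swing 1.3305453647654575 102.5411547515805
grip c [-15.02676172 -56.97751096 169.74489022] 0.11351712773070351
tip [-13.9716872  -72.40145151 180.39002469] [550.58624555 -47.37686665 180.39002469] 0.7396760476387608 lever 0.8285357232128412
(0, 0, 82) [455.12629612 238.31798517]
(0, 0, 100) [456.02967687 211.97582311]
(140, 150, 12) [115.55892695 363.33916945]
(140, -150, 12) [419.52826533 183.68605114]
(-70, 150, 12) [390.15278279 510.08164449]
tubeTL [104. 123.  42.] [681. 140.  42.]
TR [ 107. -110.   42.] [669. -93.  42.]
BR [  54. -112.   42.] [616. -91.  42.]
bolt [106. 213.  44.] [688. 230.  44.]
tab [ -45. -118.   24.] [516. -91.  24.]
off [ -8. 213.  30.] [575. 237.  30.]
ang [  54. -220.   20.] [ 609. -199.   20.]
```

Run:
```python
from m import *
print('cap',tri(t,(28,359),s,(116,468)))
print('bottle base',plane(t,(75,346),0)); print('bottle cap z200/250',plane(t,(28,359),200),plane(t,(28,359),250))
for z in(100,231): print(proj(t,(164,628,z)))
th=1.3305
def P(th,r,o): 
    d=np.array([np.cos(th),np.sin(th)]);n=np.array([-d[1],d[0]]);return r*d+o*n
for th,o in[(1.3305,50),(1.33,25),(1.1,25),(.9,25),(.7,25),(.5,25),(.3,25),(.1,25),(0,25),(0,20)]:
    q=F2W(np.r_[P(th,88,o),58]); print(th,o,q.round(1),(q-[164.4,628.9,231.3]).round(1),'yaw',np.degrees(th-1.3305).round(1))
for x in(-70,-78,-85): print(x,F2W((x,0,0)))
```

```text
th -0.06383810987497752 O [569.14830612  23.98578557] res [[-1.3, -1.2], [-1.1, 1.5], [1.1, 1.5], [1.2, -1.8]]
cap (array([321.19434192, 540.64438745, 292.22655909]), np.float64(55.73435904549004))
bottle base [283.88160749 585.54513666   0.        ]
bottle cap z200/250 [288.63304213 569.70408599 200.        ] [297.20997326 540.81230671 250.        ]
[ 24.15956693 415.43612901]
[-22.15355361 436.78106602]
1.3305 50 [547.8 122.9  58. ] [ 383.4 -506.  -173.3] yaw 0.0
1.33 25 [571.7 115.4  58. ] [ 407.3 -513.5 -173.3] yaw -0.0
1.1 25 [592.5 112.4  58. ] [ 428.1 -516.5 -173.3] yaw -13.2
0.9 25 [609.6 106.   58. ] [ 445.2 -522.9 -173.3] yaw -24.7
0.7 25 [625.1  96.4  58. ] [ 460.7 -532.5 -173.3] yaw -36.1
0.5 25 [638.3  83.8  58. ] [ 473.9 -545.1 -173.3] yaw -47.6
0.3 25 [648.9  68.9  58. ] [ 484.5 -560.  -173.3] yaw -59.0
0.1 25 [656.2  52.2  58. ] [ 491.8 -576.7 -173.3] yaw -70.5
0 25 [658.6  43.3  58. ] [ 494.2 -585.6 -173.3] yaw -76.2
0 20 [658.2  38.3  58. ] [ 493.8 -590.6 -173.3] yaw -76.2
-70 [499.29089333  28.45141869   0.        ]
-78 [491.30718901  28.96177676   0.        ]
-85 [484.32144773  29.40834007   0.        ]
```

Request:
drive_tool([
  [0,0,60,0,0,0,0],
  [5,-10,118,0,0,0,0],
  [30,-45,150,0,0,0,0],
  [65,-90,150,0,0,0,0],
  [100,-135,150,0,0,0,0],
  [135,-180,150,0,0,0,0],
  [170,-225,150,0,0,0,0],
  [205,-270,150,0,0,0,0],
  [240,-315,130,0,0,0,0],
  [275,-360,100,0,0,0,0],
], grip_force=40)

```text
time_s: 1.35
ee_pos: [439.8, 268.7, 332.4]
orientation: [0.792, 0.611, 0.001, -0.0]
force: [0.3, 0.2, -0.6]
width: 0.003
```

Request:
drive_tool([
  [35,-48,-10,0,0,-1,0],
  [70,-96,-40,0,0,-2,0],
  [104,-144,-80,0,0,-3,0],
  [104,-146,-140,0,0,-3,0],
  [104,-146,-190,0,0,-3,0],
  [104,-146,-190,0,0,-3,0],
  [104,-146,-190,0,0,-3,0],
])

```text
time_s: 2.22
ee_pos: [543.5, 124.8, 143.7]
orientation: [0.807, 0.59, 0.001, 0.0]
force: [0.6, 0.5, 0.1]
width: 0.001
```

Run:
```python
from h import *
o=manip.observe();print(o['ee_pos'],o['joints'],o['force'])
a=snap('side','side1.png');b=snap('top','top1.png')
cv2.imwrite('pics/z1.png',np.hstack([cv2.resize(a['image'][100:350,180:446,::-1],(400,376)),cv2.resize(b['image'][100:270,210:391,::-1],(400,376))]))
```

```text
[543.51096354 124.77633495 143.74855423] [-0.72463078  0.3318672   0.4993358   1.92192479 -0.19559223  0.9329086
  1.13182723] [0.57802185 0.45952627 0.07536087]
```

View pics/z1.png

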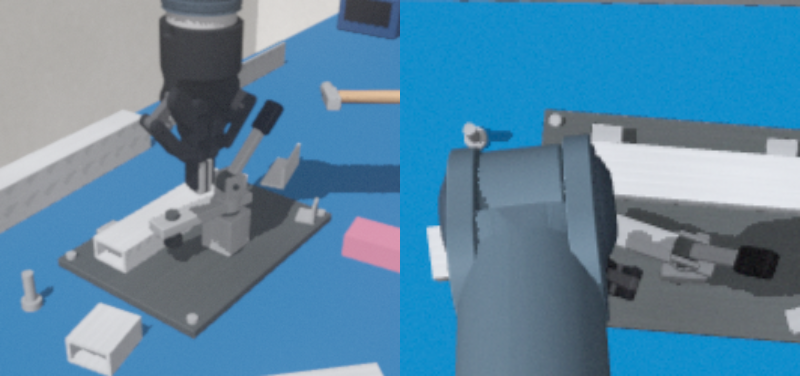

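Request:
drive_tool([
  [0,0,0,0,0,-10,0],
  [0,0,0,0,0,-20,0],
  [0,0,0,0,0,-30,0],
  [0,0,0,0,0,-40,0],
  [0,0,0,0,0,-50,0],
  [0,0,0,0,0,-60,0],
  [0,0,0,0,0,-70,0],
  [0,0,0,0,0,-80,0],
  [0,0,0,0,0,-90,0],
  [0,0,0,0,0,-90,0],
])

```text
time_s: 3.58
ee_pos: [543.9, 125.4, 144.4]
orientation: [0.988, -0.152, 0.002, -0.001]
force: [0.1, -0.7, -0.2]
width: 0.003
```

Request:
drive_tool([
  [0,0,-40,0,0,0,0],
  [0,0,-65,0,0,0,0],
  [0,0,-82,0,0,0,0],
  [0,0,-82,0,0,0,0],
  [0,0,-82,0,0,0,0],
])

```text
time_s: 4.2
ee_pos: [543.6, 124.4, 61.3]
orientation: [0.988, -0.153, 0.001, -0.001]
force: [-0.3, -0.8, -0.1]
width: 0.001
```

Run:
```python
from h import *
o=manip.observe();print(o['ee_pos'],o['orientation'],o['joints'],o['force'])
a=snap('side','side2.png');b=snap('top','top2.png')
cv2.imwrite('pics/z2.png',np.hstack([cv2.resize(a['image'][100:350,180:446,::-1],(400,376)),cv2.resize(b['image'][100:270,210:391,::-1],(400,376))]))
```

```text
[543.59184965 124.35997211  61.34145771] [ 9.88195089e-01 -1.53196481e-01  9.87595408e-04 -5.74029931e-04] [-0.89493507  0.52713254  0.72733004  1.9738503  -0.47816605  0.81466117
 -0.20595512] [-0.29192713 -0.81922066 -0.08474335]
```

View pics/z2.png

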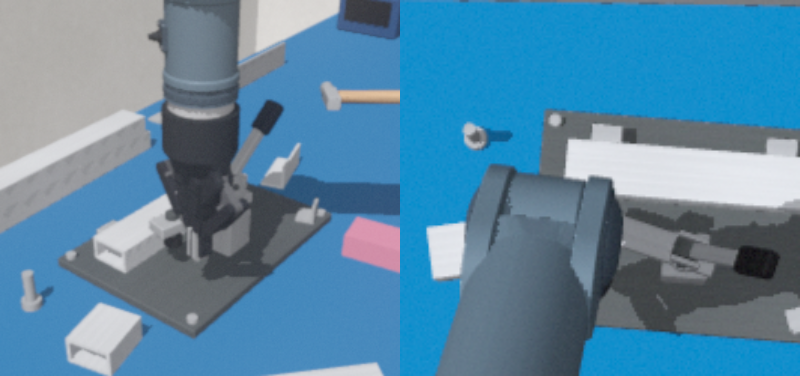

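Run:
```python
from m import *
def P(th,r,o): 
    d=np.array([np.cos(th),np.sin(th)]);n=np.array([-d[1],d[0]]);return r*d+o*n
for th in np.r_[1.33:-.01:-.133]:
    q=F2W(np.r_[P(th,88,28.5),59]); print(round(th,2),(q-[543.5,123.5,59]).round(0),'yaw',np.degrees(th-1.3305).round(0))
```

```text
th -0.06383810987497752 O [569.14830612  23.98578557] res [[-1.3, -1.2], [-1.1, 1.5], [1.1, 1.5], [1.2, -1.8]]
1.33 [25. -7.  0.] yaw -0.0
1.2 [37. -8.  0.] yaw -8.0
1.06 [ 49. -10.   0.] yaw -15.0
0.93 [ 61. -14.   0.] yaw -23.0
0.8 [ 72. -19.   0.] yaw -31.0
0.66 [ 82. -26.   0.] yaw -38.0
0.53 [ 91. -34.   0.] yaw -46.0
0.4 [ 99. -44.   0.] yaw -53.0
0.27 [106. -54.   0.] yaw -61.0
0.13 [111. -65.   0.] yaw -69.0
0.0 [115. -77.   0.] yaw -76.0
```

Request:
drive_tool([
  [12,-4,0,0,0,0,0],
  [25,-7,0,0,0,0,0],
  [31,-7,0,0,0,-4,0],
  [37,-8,0,0,0,-8,0],
  [43,-9,0,0,0,-12,0],
  [49,-10,0,0,0,-15,0],
  [55,-12,0,0,0,-19,0],
  [61,-14,0,0,0,-23,0],
  [61,-14,0,0,0,-23,0],
])

```text
time_s: 5.42
ee_pos: [604.5, 110.2, 60.2]
orientation: [0.938, -0.347, 0.0, -0.0]
force: [-0.4, 0.7, -0.4]
width: 0.002
```

Run:
```python
from h import *
o=manip.observe();print(o['ee_pos'],o['orientation'],o['joints'],o['force'])
a=snap('side','side3.png');b=snap('top','top3.png')
cv2.imwrite('pics/z3.png',np.hstack([cv2.resize(a['image'][100:350,180:446,::-1],(400,376)),cv2.resize(b['image'][100:270,230:411,::-1],(400,376))]))
```

```text
[604.53808229 110.21873436  60.24952995] [ 9.37875850e-01 -3.46970800e-01  3.87633301e-04 -6.06982793e-05] [-0.85477115  0.65708363  0.79265252  1.83461596 -0.5879975   0.90075859
 -0.49450091] [-0.36147377  0.69432118 -0.42587414]
```

View pics/z3.png

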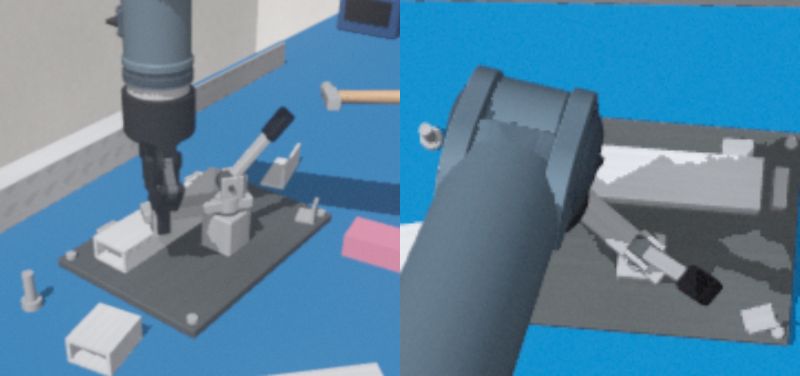

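Strap has followed the finger to about 0.9 rad; the lever is still up. Continuing.

Request:
drive_tool([
  [6,-3,0,0,0,-4,0],
  [11,-5,0,0,0,-8,0],
  [16,-8,0,0,0,-12,0],
  [21,-12,0,0,0,-15,0],
  [26,-16,0,0,0,-19,0],
  [30,-20,0,0,0,-23,0],
  [34,-25,0,0,0,-27,0],
  [38,-30,0,0,0,-30,0],
  [42,-35,0,0,0,-34,0],
  [42,-35,0,0,0,-34,0],
])

```text
time_s: 6.78
ee_pos: [646.0, 75.6, 60.2]
orientation: [0.796, -0.606, 0.0, -0.0]
force: [0.2, 1.2, -0.1]
width: -0.002
```

Request:
drive_tool([
  [3,-5,0,0,0,-4,0],
  [6,-10,0,0,0,-8,0],
  [8,-16,0,0,0,-12,0],
  [10,-20,0,0,0,-16,0],
  [11,-24,0,0,0,-19,0],
  [11,-24,0,0,0,-19,0],
])

```text
time_s: 7.52
ee_pos: [657.1, 51.9, 60.3]
orientation: [-0.685, 0.728, -0.0, 0.001]
force: [1.5, 2.1, -0.8]
width: -0.004
```

Run:
```python
from h import *
o=manip.observe();print(o['ee_pos'],o['orientation'],o['joints'],o['force'])
a=snap('side','side4.png');b=snap('top','top4.png')
cv2.imwrite('pics/z4.png',np.hstack([cv2.resize(a['image'][100:350,180:446,::-1],(400,376)),cv2.resize(b['image'][100:270,250:431,::-1],(400,376))]))
```

```text
[657.14389621  51.89543159  60.33043153] [-6.85091180e-01  7.28456876e-01 -3.34766069e-04  7.37115548e-04] [-0.81873478  0.82553702  0.96535078  1.72361847 -0.78479648  1.02672461
 -1.19970927] [ 1.53975347  2.06859694 -0.79558789]
```

View pics/z4.png

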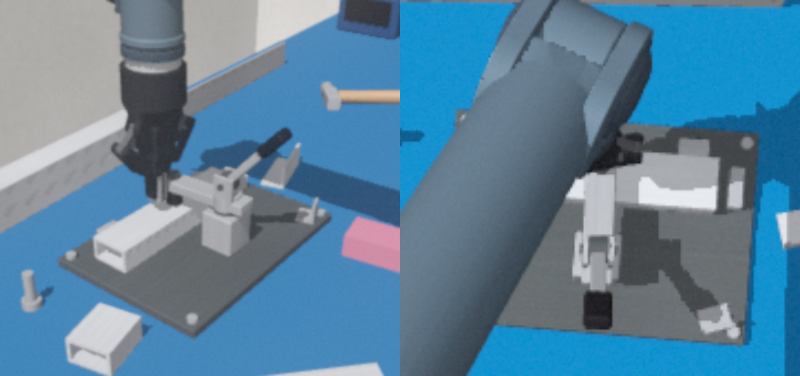

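Request:
drive_tool([
  [1,-3,0,0,0,-1,0],
  [1,-6,0,0,0,-2,0],
  [1,-6,0,0,0,-2,0],
])

```text
time_s: 8.0
ee_pos: [657.8, 47.5, 60.2]
orientation: [-0.672, 0.741, 0.001, 0.001]
force: [1.1, 3.9, 0.5]
width: -0.003
```

Request:
drive_tool([
  [0,-2,0,0,0,0,0],
  [0,-4,0,0,0,0,0],
  [0,-4,0,0,0,0,0],
])

```text
time_s: 8.38
ee_pos: [657.8, 46.9, 60.1]
orientation: [-0.673, 0.74, 0.003, 0.002]
force: [1.1, 8.6, 1.1]
width: 0.001
```

Request:
drive_tool([
  [0,-3,0,0,0,0,0],
  [0,-3,0,0,0,0,0],
  [0,-3,0,0,0,0,0],
])

```text
time_s: 8.75
ee_pos: [657.8, 46.5, 60.0]
orientation: [-0.673, 0.739, 0.005, 0.003]
force: [-0.2, 11.8, 1.5]
width: -0.003
```

Request:
drive_tool([
  [0,10,0,0,0,0,0],
  [0,25,0,0,0,0,0],
  [0,40,10,0,0,0,0],
  [0,45,70,0,0,0,0],
  [0,45,130,0,0,0,0],
  [0,45,190,0,0,0,0],
  [0,60,210,0,0,0,0],
  [0,60,210,0,0,0,0],
])

```text
time_s: 9.75
ee_pos: [658.3, 100.4, 271.7]
orientation: [-0.673, 0.74, -0.001, 0.002]
force: [0.1, 0.5, -0.5]
width: 0.001
```

Run:
```python
from h import *
o=manip.observe();print(o['ee_pos'],o['orientation'],o['joints'],o['force'])
a=snap('side','side5.png');b=snap('top','top5.png')
cv2.imwrite('pics/z5.png',np.hstack([cv2.resize(a['image'][100:350,180:446,::-1],(400,376),interpolation=2),cv2.resize(b['image'][140:270,280:418,::-1],(400,376),interpolation=2)]))
```

```text
[658.29247865 100.38870832 271.69500663] [-6.72507303e-01  7.40088781e-01 -5.03090681e-04  1.50706164e-03] [-0.9913666   0.64099111  1.16987309  1.5503377  -0.6012079   1.34960774
 -1.42591845] [ 0.09319922  0.50761359 -0.48389657]
```

View pics/z5.png

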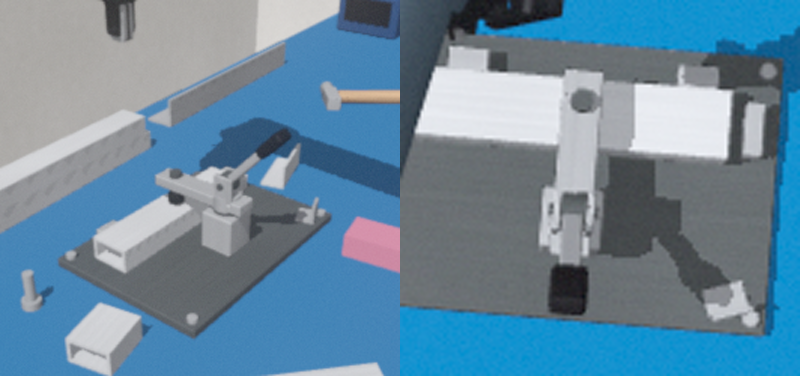

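Run:
```python
from m import *
t=load('top5');s=load('side5')
k=400/138
T=lambda u:((u[0]-400)/k+280,u[1]/(376/130)+140)
S=lambda u:(u[0]/(400/266)+180,u[1]/(376/250)+100)
a=W2F(plane(t,T((563,68)),82));b=W2F(plane(t,T((602,72)),82));m=(a+b)/2;print(m,np.arctan2(m[1],m[0]))
p,e=tri(t,T((568,290)),s,S((273,142)));f=W2F(p);print('grip',f,p,e,np.arctan2(p[2]-100,-f[0]),np.hypot(p[2]-100,f[0]))
for v in(.75,.83,.9): print(v,[ (proj(t,F2W((-90*np.cos(v),0,100+90*np.sin(v))))), proj(s,F2W((-90*np.cos(v),0,100+90*np.sin(v))))],T((568,290)),S((273,142)))
```

```text
th -0.06383810987497752 O [569.14830612  23.98578557] res [[-1.3, -1.2], [-1.1, 1.5], [1.1, 1.5], [1.2, -1.8]]
[102.39837782   1.44144178  82.        ] 0.014075873145660365
grip [-58.76465409   1.21726803 169.45369007] [510.58100861  28.94945101 169.45369007] 1.7565218367947724 0.8685717243040852 90.97856689945701
0.75 [array([338.001994  , 244.00413596]), array([365.8314782 , 199.93699452])] (337.96, 240.2659574468085) (361.545, 194.41489361702128)
0.83 [array([338.292444  , 241.06953137]), array([363.38578492, 196.25797062])] (337.96, 240.2659574468085) (361.545, 194.41489361702128)
0.9 [array([338.55803735, 238.31873857]), array([361.06697973, 193.17925467])] (337.96, 240.2659574468085) (361.545, 194.41489361702128)
```

Request:
drive_tool([
  [-40,-18,0,0,0,0,0],
  [-80,-35,0,0,0,0,0],
  [-120,-53,0,0,0,0,0],
  [-163,-71,-20,0,0,0,0],
  [-163,-71,-50,0,0,0,0],
  [-163,-71,-50,0,0,0,0],
  [-163,-71,-50,0,0,0,0],
])

```text
time_s: 10.72
ee_pos: [494.6, 26.8, 220.1]
orientation: [-0.671, 0.741, -0.0, -0.001]
force: [0.8, -0.3, -0.2]
width: -0.001
```

Run:
```python
from m import *
o=manip.observe();print(o['ee_pos'],W2F(o['ee_pos']),o['joints'],o['force'])
a=snap('side','side6.png')
cv2.imwrite('pics/z6.png',cv2.resize(a['image'][60:310,220:486,::-1],None,fx=2,fy=2))
```

```text
th -0.06383810987497752 O [569.14830612  23.98578557] res [[-1.3, -1.2], [-1.1, 1.5], [1.1, 1.5], [1.2, -1.8]]
[494.56429186  26.7923323  220.14456576] [-74.61113256  -1.9572393  220.14456576] [-1.35401728  0.34687895  1.434183    2.0140274  -0.38367386  1.10943784
 -1.42020625] [ 0.81463458 -0.34557582 -0.20943429]
```

View pics/z6.png

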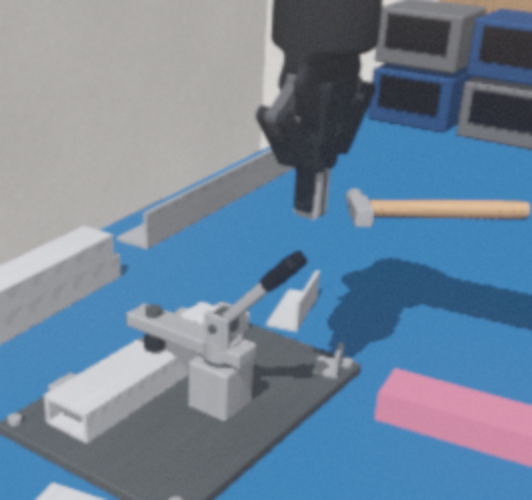

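Request:
drive_tool([
  [0,0,0,0,0,10,0],
  [0,0,0,0,0,20,0],
  [0,0,0,0,0,30,0],
])

```text
time_s: 11.15
ee_pos: [495.8, 26.3, 221.3]
orientation: [0.842, -0.54, 0.001, -0.0]
force: [0.0, 0.4, -0.2]
width: 0.003
```

Run:
```python
from m import *
o=manip.observe();print(o['ee_pos'],W2F(o['ee_pos']),o['joints'],o['force'])
```

```text
th -0.06383810987497752 O [569.14830612  23.98578557] res [[-1.3, -1.2], [-1.1, 1.5], [1.1, 1.5], [1.2, -1.8]]
[495.83741208  26.34599144 221.31671344] [-73.31213142  -2.32145258 221.31671344] [-1.29217997  0.23477424  1.30613286  2.01116741 -0.25633401  1.07961958
 -1.01214207] [ 0.02108833  0.44298658 -0.20347241]
```

Turning back lowers j3, so I continue to about yaw −4° and shift +2 mm in y to centre on the lever.

Request:
drive_tool([
  [0,2,0,0,0,10,0],
  [0,2,0,0,0,20,0],
  [0,2,0,0,0,30,0],
  [0,2,0,0,0,40,0],
  [0,2,0,0,0,50,0],
  [0,2,0,0,0,60,0],
  [0,2,-12,0,0,60,0],
  [0,2,-20,0,0,60,0],
  [0,2,-20,0,0,60,0],
])

```text
time_s: 12.28
ee_pos: [493.7, 28.7, 199.1]
orientation: [0.999, -0.05, -0.001, 0.001]
force: [-0.0, -0.2, 0.9]
width: -0.002
```

Run:
```python
from m import *
o=manip.observe();print(o['ee_pos'],W2F(o['ee_pos']),o['joints'],o['force'])
a=snap('side','side7.png')
cv2.imwrite('pics/z7.png',cv2.resize(a['image'][100:300,250:450,::-1],None,fx=3,fy=3))
```

```text
th -0.06383810987497752 O [569.14830612  23.98578557] res [[-1.3, -1.2], [-1.1, 1.5], [1.1, 1.5], [1.2, -1.8]]
[493.66128104  28.72202226 199.10146258] [-7.56354081e+01 -8.90873937e-02  1.99101463e+02] [-1.09931715  0.19208198  1.06174262  2.03181469 -0.19426714  1.025945
 -0.04418631] [-0.01557061 -0.19598298  0.88349134]
```

View pics/z7.png

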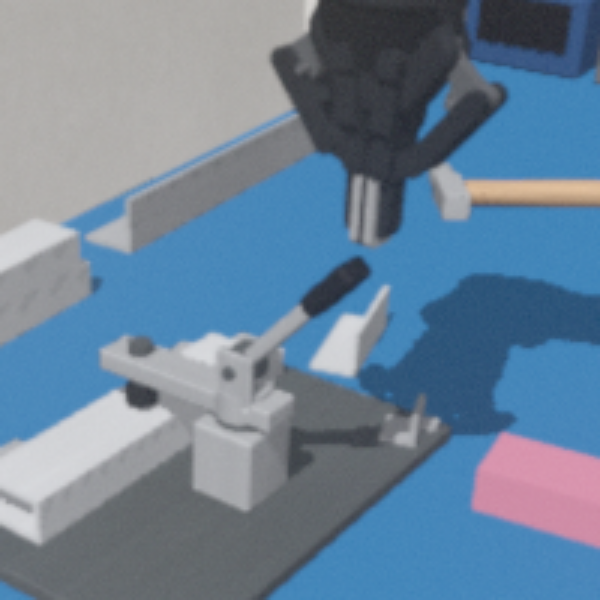

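Request:
drive_tool([
  [3,0,-7,0,0,0,0],
  [3,0,-14,0,0,0,0],
  [3,0,-21,0,0,0,0],
  [2,0,-28,0,0,0,0],
  [1,0,-35,0,0,0,0],
  [0,0,-42,0,0,0,0],
  [0,0,-42,0,0,0,0],
])

```text
time_s: 13.2
ee_pos: [476.8, 30.5, 152.8]
orientation: [0.999, -0.049, -0.021, -0.001]
force: [-26.7, 2.0, 13.2]
width: -0.005
```

Run:
```python
from m import *
o=manip.observe();print(o['ee_pos'],W2F(o['ee_pos']),o['joints'],o['force'])
a=snap('side','side8.png')
cv2.imwrite('pics/z8.png',cv2.resize(a['image'][100:300,250:450,::-1],None,fx=3,fy=3))
```

```text
th -0.06383810987497752 O [569.14830612  23.98578557] res [[-1.3, -1.2], [-1.1, 1.5], [1.1, 1.5], [1.2, -1.8]]
[476.81193038  30.48863455 152.81467934] [-92.56313789   0.59902611 152.81467934] [-1.03477776  0.27516013  1.01176277  2.08102464 -0.28864749  0.97427705
  0.03659733] [-26.72159121   2.04106584  13.18318032]
```

View pics/z8.png

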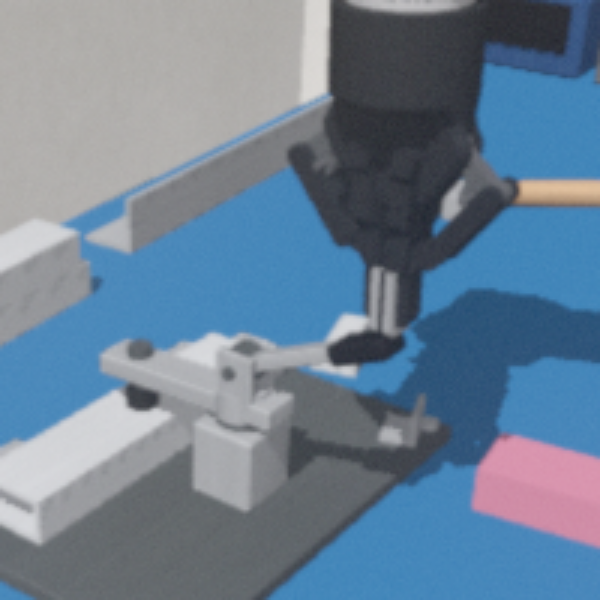

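Request:
drive_tool([
  [-8,0,0,0,0,0,0],
  [-15,0,0,0,0,0,0],
  [-15,0,-7,0,0,0,0],
  [-15,0,-14,0,0,0,0],
  [-15,0,-21,0,0,0,0],
  [-15,0,-28,0,0,0,0],
  [-15,0,-28,0,0,0,0],
])

```text
time_s: 14.12
ee_pos: [479.4, 28.9, 129.5]
orientation: [0.999, -0.049, -0.0, 0.001]
force: [0.5, -0.3, -0.3]
width: 0.0
```

Run:
```python
from m import *
o=manip.observe();print(o['ee_pos'],W2F(o['ee_pos']),o['joints'],o['force'])
a=snap('side','side9.png')
cv2.imwrite('pics/z9.png',cv2.resize(a['image'][100:300,250:450,::-1],None,fx=3,fy=3))
```

```text
th -0.06383810987497752 O [569.14830612  23.98578557] res [[-1.3, -1.2], [-1.1, 1.5], [1.1, 1.5], [1.2, -1.8]]
[479.41951078  28.92063361 129.52052606] [-89.86083878  -0.7994309  129.52052606] [-1.02171715  0.29540167  0.99322706  2.12165031 -0.32021435  0.8812557
  0.06011717] [ 0.4635294  -0.26727494 -0.27841472]
```

View pics/z9.png

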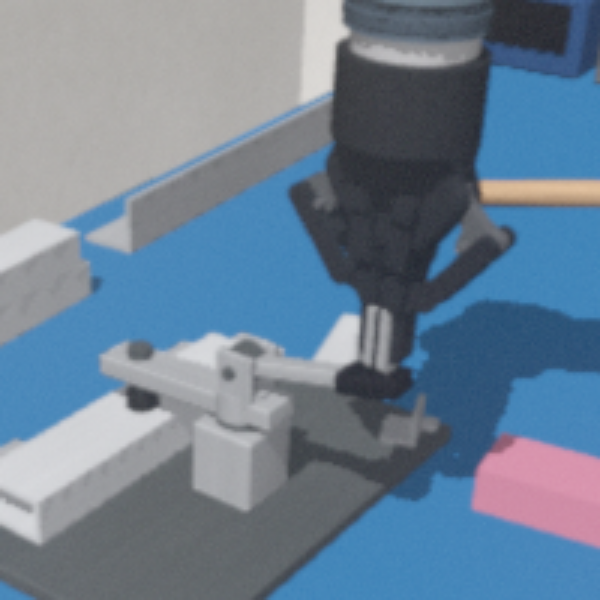

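Lever is at roughly 0.2 rad, low force. Continuing down to ~107 mm, with overpush.

Request:
drive_tool([
  [0,0,-6,0,0,0,0],
  [0,0,-12,0,0,0,0],
  [0,0,-18,0,0,0,0],
  [0,0,-23,0,0,0,0],
  [0,0,-23,0,0,0,0],
])

```text
time_s: 14.8
ee_pos: [479.3, 29.1, 106.7]
orientation: [0.999, -0.049, 0.0, 0.0]
force: [0.0, 0.1, 0.1]
width: 0.003
```

Request:
drive_tool([
  [0,0,-3,0,0,0,0],
  [0,0,-6,0,0,0,0],
  [0,0,-6,0,0,0,0],
])

```text
time_s: 15.18
ee_pos: [479.7, 29.1, 104.4]
orientation: [0.999, -0.05, -0.002, -0.002]
force: [-11.9, 0.7, 32.4]
width: 0.003
```

Run:
```python
from m import *
o=manip.observe();print(o['ee_pos'],W2F(o['ee_pos']),o['joints'],o['force'])
a=snap('side','side10.png')
cv2.imwrite('pics/z10.png',cv2.resize(a['image'][100:300,250:450,::-1],None,fx=3,fy=3))
```

```text
th -0.06383810987497752 O [569.14830612  23.98578557] res [[-1.3, -1.2], [-1.1, 1.5], [1.1, 1.5], [1.2, -1.8]]
[479.70314648  29.10756729 104.41606092] [-89.58970624  -0.59478353 104.41606092] [-0.96896323  0.34917801  0.94734625  2.13395151 -0.3877188   0.84019622
  0.11623194] [-11.86036426   0.6908918   32.3596439 ]
```

View pics/z10.png

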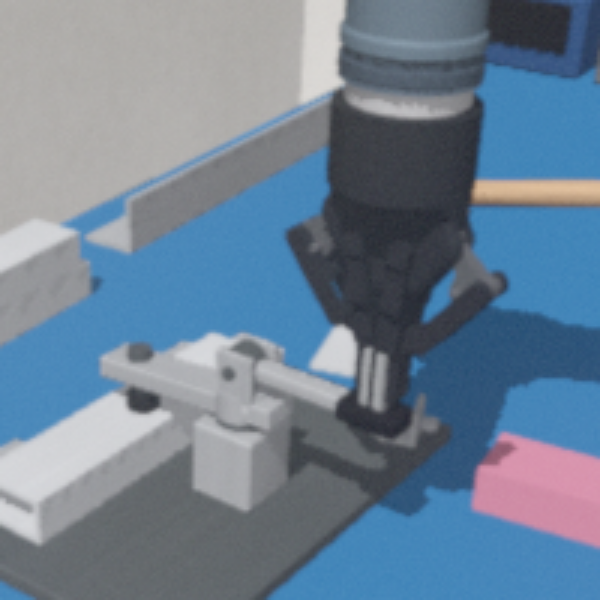

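Request:
drive_tool([
  [0,0,20,0,0,0,0],
  [0,0,70,0,0,0,0],
  [0,0,130,0,0,0,0],
  [-30,40,180,0,0,0,0],
  [-60,85,200,0,0,0,0],
  [-60,130,200,0,0,0,0],
  [-60,180,200,0,0,0,0],
  [-60,220,200,0,0,0,0],
  [-60,220,200,0,0,0,0],
])

```text
time_s: 16.35
ee_pos: [418.6, 253.4, 301.1]
orientation: [0.999, -0.046, 0.001, 0.0]
force: [0.4, -0.5, 0.4]
width: -0.006
```

Run:
```python
from m import *
o=manip.observe();print(o['ee_pos'],o['joints'],o['force'],o['time_s'])
a=snap('side','side11.png');b=snap('top','top11.png')
cv2.imwrite('pics/z11.png',np.hstack([cv2.resize(a['image'][100:350,180:446,::-1],(400,376),interpolation=2),cv2.resize(b['image'][135:265,280:418,::-1],(400,376),interpolation=2)]))
for f in('top0','top11'):
    cv2.imwrite('pics/cmp_'+f+'.png',cv2.resize(load(f)['image'][135:265,210:480,::-1],None,fx=2.96,fy=2.2))
cv2.imwrite('pics/cmp.png',np.vstack([cv2.imread('pics/cmp_top0.png'),cv2.imread('pics/cmp_top11.png')]))
```

```text
th -0.06383810987497752 O [569.14830612  23.98578557] res [[-1.3, -1.2], [-1.1, 1.5], [1.1, 1.5], [1.2, -1.8]]
[418.62970803 253.44231815 301.08036193] [-1.5057797  -0.02386712  0.87970461  1.9213748   0.02102229  1.23391026
 -0.72517689] [ 0.44955398 -0.51297883  0.38966617] 16.35
```

View pics/z11.png

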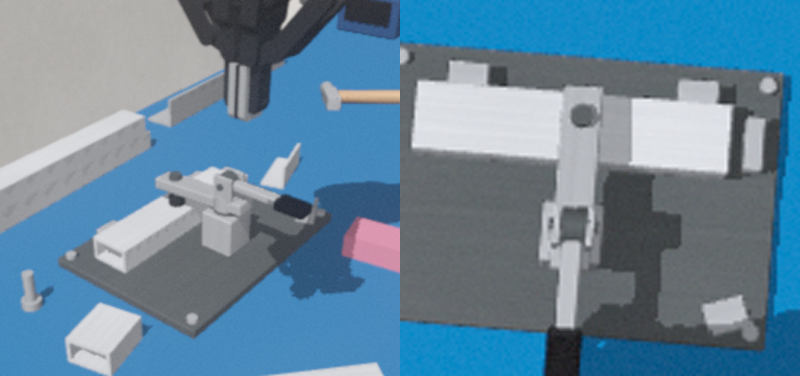

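View pics/cmp.png

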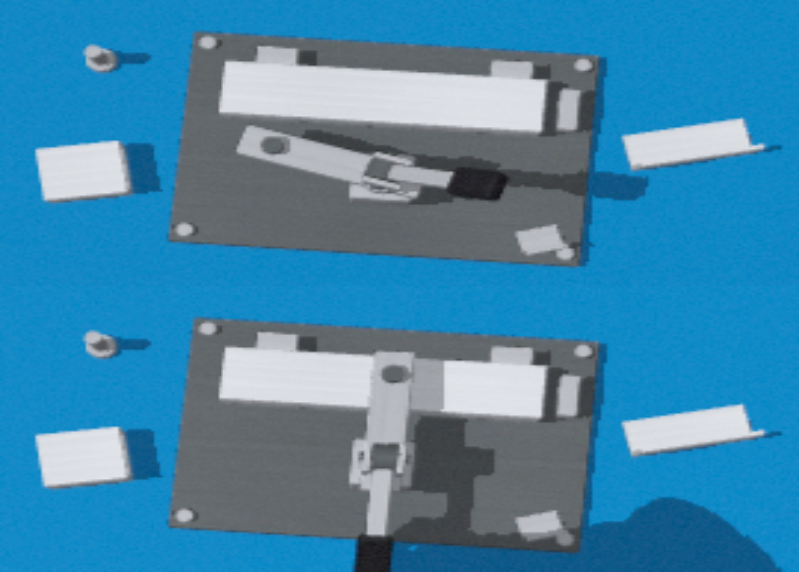

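Run:
```python
from m import *
t=load('top11');s=load('side11')
for f,n in((t,'t'),(s,'s')):
    g=f['image'].astype(int); o=proj(f,F2W((-90,0,100)))
    m=(g.max(2)<45).astype(np.uint8); x,y=o.astype(int); w=np.zeros_like(m); w[y-22:y+22,x-22:x+22]=1
    nn,l,st,c=cv2.connectedComponentsWithStats(m*w); i=1+np.argmax(st[1:,4]); print(n,'exp',o,'got',c[i],st[i])
    if n=='t': ct=c[i]
    else: cs=c[i]
p,e=tri(t,ct,s,cs);f=W2F(p);print(f,e,'lever',np.arctan2(f[2]-100,-f[0]))
a=np.array([(563,87),(602,89)]);q=[W2F(plane(t,((u[0]-400)/2.8986+280,u[1]/2.892+135),80)) for u in a];m=sum(q)/2;print('swing',np.arctan2(m[1],m[0]))
```

```text
th -0.06383810987497752 O [569.14830612  23.98578557] res [[-1.3, -1.2], [-1.1, 1.5], [1.1, 1.5], [1.2, -1.8]]
t exp [336.24770807 258.19354018] got [335.84408602 258.73655914] [330 249  13  19 186]Traceback (most recent call last):
  File "<stdin>", line 6, in <module>
    return _wrapfunc(a, 'argmax', axis=axis, out=out, **kwds)
    return bound(*args, **kwds)
ValueError: attempt to get argmax of an empty sequence
```

Run:
```python
from m import *
t=load('top11');s=load('side11')
for v in(0,.1,.2): print(v,proj(s,F2W((-90*np.cos(v),0,100+90*np.sin(v)))))
p,e=tri(t,(335.8,258.7),s,(374.2,237.6));f=W2F(p);print(f,e,'lever',np.arctan2(f[2]-100,-f[0]))
a=np.array([(563,87),(602,89)]);q=[W2F(plane(t,((u[0]-400)/2.8986+280,u[1]/2.892+135),80)) for u in a];m=sum(q)/2;print('swing',np.arctan2(m[1],m[0]))
```

```text
th -0.06383810987497752 O [569.14830612  23.98578557] res [[-1.3, -1.2], [-1.1, 1.5], [1.1, 1.5], [1.2, -1.8]]
0 [375.53779264 237.01701839]
0.1 [375.73977634 232.29404216]
0.2 [375.47473256 227.3931048 ]
[-89.85974293   1.4047186   99.2797013 ] 2.6653284829686186 lever -0.008015639100255873
swing 0.012043162412504716
```

Lever ≈ 0, strap ≈ 0.01 rad, and every loose piece is where it was. Handing in.

```bash
python3 -c "
from station import manip
print(manip.hand_in())"
```

```text
the job is handed in; nothing more can be done
None
```

The tube is clamped and the job is handed in; no verdict came back. I swung the strap home with the backs of the shut fingers, the lever staying up. I then pressed the lever down with the fingertips until it hit its stop, and moved clear. The clock stood at about 16 s before hand-in.

**Last checks**
- **Strap:** about 0.01 rad from its stop, with 12 N on the tool at the end of the push.
- **Lever:** about 0.87 rad once the strap was home, and about 0.0 rad at the end. The final press reached 32 N.
- **Other pieces:** by eye, the before and after top views show the tube, tab, offcut, angle piece and bolt unmoved.
- **Arm:** about 300 mm up and off to the side, with no contact force.

**Caveats**
- **Foot force:** the foot's force on the tube could not be measured, so I inferred it from the lever being fully down.
- **Side load:** partway through the lever push the fingers were dragged about 17 mm outward along the lever, with 27 N sideways. I moved the tool target out to relieve this.
- **Lever check:** the colour mask failed on the side view, so the final lever angle uses a side-view point picked by eye, with a 2.7 mm mismatch between the two views.

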